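Shut the nozzle case and fold down its three clips

TASK

Close the lid of the steel nozzle case on the table, and only then fold its three hinged clips down over the lid rim, pressing each down until it snaps into its catch and stays shut by itself. Press gently: the clips and the lid must not be forced, and the other things on the table stay where they are.

Things in the scene. Friction and masses are not known exactly. Their poses are not given: they have to be found in the camera images.
- case: Grey sheet-steel case, 150 x 190 mm in plan (its own x, y), 60 mm high, bolted down, hinged lid on top. Origin: centre of its underside, on the table. Own x points from the front clip to the lid's hinge, away from the robot; own y to the left clip. A clip stands at the middle of its -x (front), +y (left) and -y (right) sides. The lid or a clip pressed with more than 40 N is damaged.
- lid (a joint): Angle of the case's lid, rad: 0 = shut, positive = raised. Plate 154 x 194 mm, 8 mm thick, hinged along the case's +x edge, axis 79 mm from the case's middle, 62 mm above the table; upper face is 68 mm above the table when shut. The hinge is stiff: the lid stays where it is left; 2 to 8 N on its front half moves it; from 0.015 down a rubber seal pushes back more and more, up to a hard stop at -0.02.
- lid_pad (a point): Point on the lid's upper face, 105 mm from the lid's hinge axis and 45 mm left of the lid's middle line: a free spot to press on, between the front and left catches (which stand up to 31 mm off the lid, their middles 26 mm inside the clip hinges). It moves with the lid.
- clip_front (a joint): Angle of the front clip, rad: 1.57 = upright, more = leaning out away from the lid, -0.33 to 0.33 (depending on its catch; 0 = level) = folded down and snapped. Each of the three clips is a steel flap 36 mm wide, reaching 47 mm from its hinge axis, with its outer face (the upper one when folded down) 11 mm off the axis. Let go before it has snapped, it springs back up to 1 rad or more.
- clip_left (a joint): Angle of the left clip, as for the front one. On each clip's inner face, 26 mm from the hinge, is a round-headed pin; it must be pushed between two sprung rollers of the catch that stands on the lid below it. That takes 8 to 16 N on the flap, which then drops 3 to 4 mm onto a hard stop.
- clip_right (a joint): Angle of the right clip, as for the front one. The three catches stand on jack screws, each set differently, 0 to 14 mm high, so the height at which a clip snaps and then stops (outer face over the pin 87 to 103 mm above the table) is not known beforehand and has to be felt.
- clip_front_hinge (a point): Middle of the front clip's hinge axis, 8 mm outside the case wall (83 mm from the case's middle), 85 mm above the table, 17 mm above the shut lid. The axis runs along the wall; the clip folds towards the case's middle.
- clip_left_hinge (a point): Middle of the left clip's hinge axis, 8 mm outside the case wall (103 mm from the case's middle), 85 mm above the table, 17 mm above the shut lid. The axis runs along the wall; the clip folds towards the case's middle.
- clip_right_hinge (a point): Middle of the right clip's hinge axis, 8 mm outside the case wall (103 mm from the case's middle), 85 mm above the table, 17 mm above the shut lid. The axis runs along the wall; the clip folds towards the case's middle.
- clip_front_pad (a point): Middle of the front clip's outer face, 32 mm from its hinge axis, just beyond the pin: where to press. It moves with the clip.
- clip_left_pad (a point): The same point of the left clip.
- clip_right_pad (a point): The same point of the right clip.
- vee: Bystander: small steel vee block 55 x 45 x 36 mm, right of the case. Origin under its middle.
- magnet: Bystander: flat triangular welding magnet 70 x 99 x 15 mm, left of the case. Origin under its middle.
- tape: Bystander: tape measure 71 x 91 x 34 mm, right of the case. Origin under its middle.
- bar: Bystander: flat steel bar 30 x 150 x 16 mm, left of the case. Origin under its middle.

How it is judged:
On the way:
1. the lid is shut while all three clips still stand open (value of joint lid below 0.04 rad and value of joint each of clip_front, clip_left, clip_right above 0.7 rad), for 0.1 s.
At the end, for the whole second after the job is handed in: The lid is shut (within 0.04 rad) and all three clips stay folded down by themselves (below 0.45 rad; a clip that has not snapped springs back above it), with the robot clear of the case (value of joint lid below 0.04 rad and value of joint each of clip_front, clip_left, clip_right below 0.45 rad and contact force between each of the arm, the fingers and case below 0.1 N); the robot touches nothing.
It fails at once if the case, its lid or a clip was pressed with more than 40 N (contact force between any of the arm, the fingers and case above 40 N).
It fails at once if a bystander was moved by more than 20 mm (distance of any of vee, magnet, tape, bar from where it was at the start of the episode above 0.02 m).
It also fails if it takes over 67 s, if anything falls off the work surface, if the arm or the gripper's body presses on something with over 40 N, if the wrist force passes 120 N, or if a joint passes its speed limit or range.

ROBOT

A 7-joint arm with a two-finger parallel gripper is mounted at the origin on the work surface; the furniture and walls round the work are solid. World frame = base frame: x ahead of the robot, y to its left, z up, the work surface at z = 0. Lengths are in m, angles in rad, forces in N, time in s.
With the tool pointing down it reaches from about 0.425 to 0.825 m from the base axis. Payload 3.6 kg.
Tool frame: the origin (TCP) lies at the very end of the fingers, on their centre line; the grasp point (between the pads) lies 19 mm behind it; x points along the fingers, y is the direction in which the jaws open and shut, and the axes are right-handed (so a half turn about x gives the same grasp; the last joint's range is limited). The gripper opens to 93 mm and grips with 3 to 60 N. Pads are 15 mm wide; open, the fingers measure 128 mm over their backs; the gripper's body (75 mm by 188 mm) begins 65 mm behind the grasp point.
Start: joints at [1.319, 0.615, -0.013, 1.423, 0.008, 1.103, -0.04], TCP at [0.146, -0.633, 0.219] pointing down, gripper open.
Joint ranges: [-3.12, 3.12], [-0.3, 2.06], [-1.34, 1.32], [0.26, 2.42], [-1.36, 4.5], [0.01, 1.98], [-2.84, 2.84]. Speed limits (rad/s): [2.79, 2.79, 3.14, 3.14, 3.14, 3.14, 3.14].

INTERFACE

Orientations are given as a rotation vector (axis times angle).
In Python, from station import bot gives the robot as it stands.
- The arm moves only by the tool jog_arm, never from a script. Its argument "plan" is a list that holds one entry, the list of rows, each a list of 7 numbers: the turn, a rotation vector about the tool's x, y, z in degrees, then the shift along the tool's x, y, z in m, then the finger opening in m, from 0 to 0.093. In form: [[[wx, wy, wz, x, y, z, jaw], ...]]. A call has 1 to 12 rows; each row shifts and turns the commanded pose from where the row before left it, along the tool's axes as they then stand; what a row does not reach is not made up. A row lasts 1/8 s, in which the tool goes at most 62.5 mm and 10.7 degrees, less where a joint would pass 70% of its speed; a pose out of reach is approached as far as the arm can. A call with a gripper value outside its range is refused whole. The fingers move at their own pace and stop on an object; the grip force is fixed at half the most. Time passes only in rows, so rows that do not move let the fingers close. It gives the time, the measured TCP pose, the force and the opening at its end, in the units of the state.
- bot.state(): the state, without advancing time (a new reading comes with each control period).
- bot.capture(name): name is "side" or "top"; returns a dict with "pixels" (420x560x3 uint8, blue, green, red), "z_map" (420x560 float32, m along the optical axis (not along the pixel's ray), 0 where there is no reading), "camera_matrix" (3x3 intrinsics, pixels), "cam_to_world" (4x4, takes a point from camera to world coordinates). Camera axes: x right, y up, looking along -z (the intrinsics and any distortion apply to the point x, -y, -z); pixel columns grow to the right and rows downward; lengths in m; the calibration is good to about 2 mm. A picture is of the moment at which its call begins.
- bot.close_job(): hands the job in, once; it reports no verdict.
Trained networks look in a picture, given as the dict that the camera call returned (one of the last four; its "shot" number tells which), for a name from the list of things; names that differ only in an ending like _2 or _b are one class to them, and where a whole thing is asked for, a point or a joint stands for the part that bears it (a point fixed in the world has none). Each returns a list of dicts, best first, with "confidence" (0 to 1); they miss things now and then, are a little off and sometimes report something else, mostly with a low value. They report only what shows in the picture. A call takes as long as a camera call.
- bot.recognise(picture, name): "bbox" ([left, top, right, bottom] in pixels, round what is visible of it).
The state is a dict: "t": time; "joint_pos": joint angles; "qvel": joint speeds; "joint_efforts": joint torques, N m; "ee_pos": TCP position; "tcp_rot": TCP orientation; "contact_force": force on the tool from outside, world axes, zero at the start; "ft_torque": the same for the moment, N m; "opening": finger opening in m.
Only numpy, scipy, OpenCV 4.12 (cv2) and the standard library are available. Lean on these libraries where they do the work, as an engineer would, in place of code of your own. Each camera call takes 0.05 s, during which the arm holds its last target.

## Working session

There is one attempt and no reset: what is moved stays moved. The work goes in short steps, Python scripts to look and compute and a tool call to move; the robot and the scene stay as the last step left them, time stands still between calls to the robot, and variables do not carry over. Pictures are saved under pics/ and viewed, and the job is handed in when it is done.

Besides the shell and the picture viewer there is one more tool, called after "Request:" as name(argument=value, ...), one argument or row to a line, values as JSON. jog_arm: Moves the arm, as the interface text tells. Its arguments: {"type":"object","properties":{"plan":{"type":"array"}},"required":["plan"]}

```bash
ls; mkdir -p pics; python3 - <<'E'
from station import bot
import cv2,numpy as np
s=bot.state(); print({k:np.round(v,3).tolist() for k,v in s.items()})
for n in ("side","top"):
    p=bot.capture(n); cv2.imwrite(f"pics/{n}0.png",p["pixels"]); np.savez(f"{n}0.npz",**{k:p[k] for k in("pixels","z_map","camera_matrix","cam_to_world")})
    print(n,p["camera_matrix"],p["cam_to_world"],[k for k in p])
    for o in("case","lid_pad","clip_front","clip_left","clip_right","vee","magnet","tape","bar"):
        print(o,[(np.round(d["bbox"]).tolist(),round(d["confidence"],2)) for d in bot.recognise(p,o)][:3])
E
```

```text
pics
{'t': 0.0, 'joint_pos': [1.319, 0.616, -0.013, 1.425, 0.008, 1.103, -0.04], 'qvel': [-0.001, 0.0, 0.001, 0.001, -0.001, -0.0, 0.001], 'joint_efforts': [0.0, -45.893, 0.209, -16.575, -0.061, 0.02, 0.0], 'ee_pos': [0.145, -0.633, 0.218], 'tcp_rot': [2.103, 0.241, -2.103], 'contact_force': [0.936, 0.082, 0.095], 'ft_torque': [-0.047, -0.026, -0.025], 'opening': 0.093}
side [[405.19970317   0.         280.17642919]
 [  0.         405.19970317 208.82730058]
 [  0.           0.           1.        ]] [[ 0.99868372 -0.04131969  0.03038932  0.55692851]
 [ 0.04662864  0.48455515 -0.87351707 -0.98842623]
 [ 0.02136815  0.87378429  0.48584402  0.62211699]
 [ 0.          0.          0.          1.        ]] ['pixels', 'z_map', 'camera_matrix', 'cam_to_world', 'shot']
case [([266.0, 160.0, 327.0, 233.0], 0.84)]
lid_pad [([274.0, 162.0, 328.0, 215.0], 0.69), ([294.0, 299.0, 331.0, 340.0], 0.51)]
clip_front [([261.0, 180.0, 271.0, 195.0], 0.64)]
clip_left [([263.0, 163.0, 327.0, 236.0], 0.58)]
clip_right [([294.0, 196.0, 310.0, 211.0], 0.73)]
vee [([251.0, 284.0, 272.0, 307.0], 0.72)]
magnet [
[... 313 characters left out ...]
993839  0.01015172  0.00448993 -0.00470823]
 [ 0.00546966  0.09863978  0.99510817  1.11161786]
 [ 0.          0.          0.          1.        ]] ['pixels', 'z_map', 'camera_matrix', 'cam_to_world', 'shot']
case [([190.0, 171.0, 298.0, 251.0], 0.82)]
lid_pad []
clip_front [([244.0, 240.0, 261.0, 254.0], 0.69), ([192.0, 208.0, 208.0, 225.0], 0.5)]
clip_left [([191.0, 170.0, 301.0, 251.0], 0.7), ([193.0, 209.0, 206.0, 226.0], 0.45)]
clip_right [([288.0, 189.0, 299.0, 207.0], 0.4)]
vee [([386.0, 227.0, 410.0, 249.0], 0.63)]
magnet [([131.0, 166.0, 167.0, 200.0], 0.64), ([191.0, 171.0, 300.0, 251.0], 0.55), ([126.0, 228.0, 173.0, 272.0], 0.46)]
tape []
bar [([124.0, 229.0, 176.0, 274.0], 0.94)]
```

```bash
python3 - <<'E'
import cv2,numpy as np
a=cv2.imread("pics/top0.png"); cv2.imwrite("pics/top0c.png",cv2.resize(a[140:300,100:320],None,fx=3.5,fy=3.5,interpolation=2))
a=cv2.imread("pics/side0.png"); cv2.imwrite("pics/side0c.png",cv2.resize(a[130:260,220:380],None,fx=4.5,fy=4.5,interpolation=2))
E
```

```text
(no output)
```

View pics/top0.png

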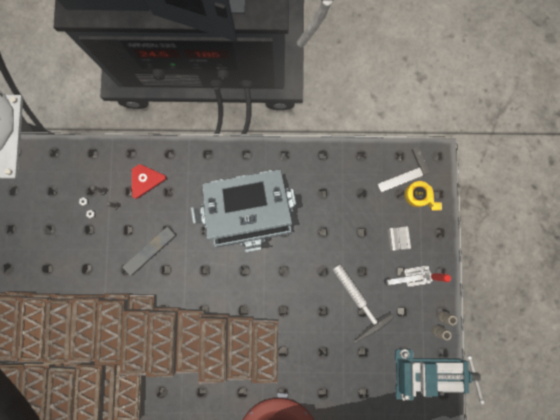

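View pics/side0.png

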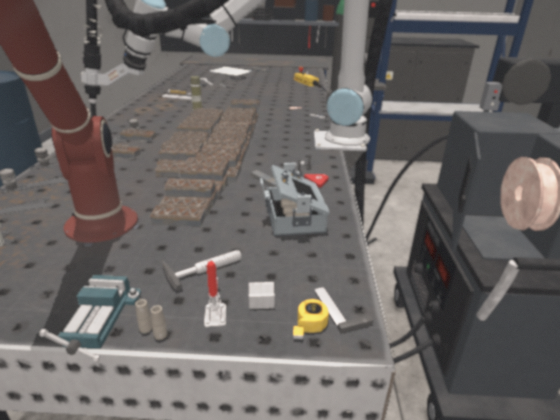

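```bash
sleep 1
```

```text
(no output)
```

View pics/top0c.png

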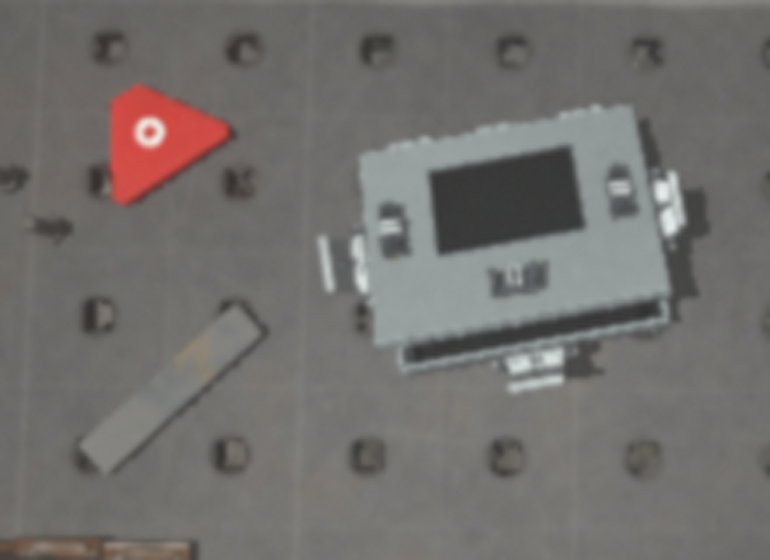

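View pics/side0c.png

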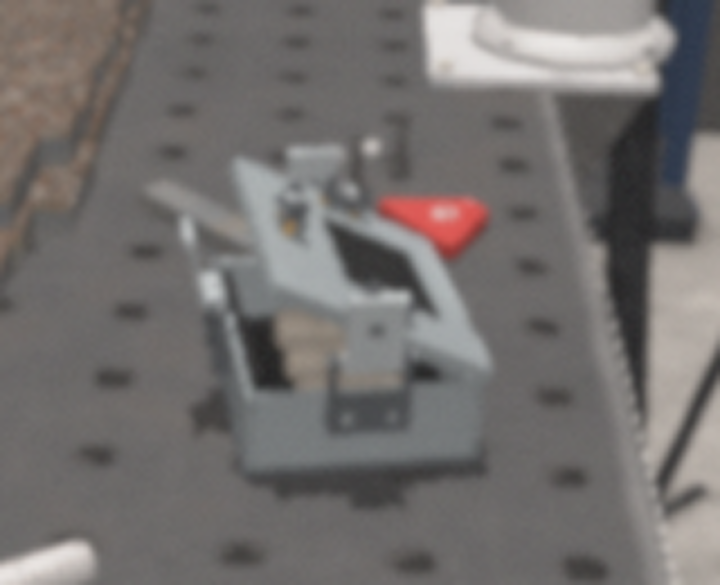

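The top view shows the case at about (247,208) with its lid part open and its three clips standing at about (197,215), (252,245) and (291,198). The magnet and the bar lie to its left. Next I measure the case pose from the depth.

```bash
cat > h.py <<'E'
import numpy as np,cv2
def cloud(p):
    z=p["z_map"]; K=p["camera_matrix"]; T=p["cam_to_world"]
    v,u=np.mgrid[0:z.shape[0],0:z.shape[1]]
    c=np.stack([(u-K[0,2])/K[0,0]*z,-(v-K[1,2])/K[1,1]*z,-z],-1)
    w=c@T[:3,:3].T+T[:3,3]; w[z==0]=np.nan
    return w
def proj(p,X):
    K=p["camera_matrix"]; T=p["cam_to_world"]
    c=(np.atleast_2d(X)-T[:3,3])@T[:3,:3]
    return np.c_[K[0,0]*c[:,0]/-c[:,2]+K[0,2],-K[1,1]*c[:,1]/-c[:,2]+K[1,2]]
E
python3 - <<'E'
from h import *
p=np.load("top0.npz"); w=cloud(p)
print("table z", np.nanmedian(w[215:225,300:380,2]))
m=np.zeros(w.shape[:2],bool); m[165:262,185:302]=1
np.set_printoptions(precision=3,suppress=True,linewidth=200)
q=w[m&(w[...,2]>0.03)]
# ransac lid plane
rng=np.random.default_rng(0);best=None;bn=0
for i in range(3000):
    a=q[rng.choice(len(q),3,False)];n=np.cross(a[1]-a[0],a[2]-a[0]);l=np.linalg.norm(n)
    if l<1e-4: continue
    n/=l; n*=np.sign(n[2])
    if n[2]<.5: continue
    k=np.abs((q-a[0])@n)<.003
    if k.sum()>bn: bn=k.sum();best=k
pl=q[best];c=pl.mean(0);n=np.linalg.svd(pl-c)[2][2];n*=np.sign(n[2])
print("plane n",n,"c",c,"angle",np.arccos(n[2]),"dir",np.arctan2(n[1],n[0]),bn)
ex=-np.array([n[0],n[1],0]);ex/=np.linalg.norm(ex);
if ex[0]<0: ex=-ex
ey=np.cross([0,0,1],ex); f=np.cross(ey,n)
k=np.abs((q-c)@n)<.004
uv=np.c_[(q[k]-c)@f,(q[k]-c)@ey].astype(np.float32)
r=cv2.minAreaRect(uv);print(r, np.percentile(uv,[.5,99.5],axis=0))
bp=cv2.boxPoints(r)
for b in bp: print(b, c+b[0]*f+b[1]*ey)
print("yaw",np.arctan2(ex[1],ex[0]))
E
```

```text
table z -2.5652652192231784e-05
plane n [0.437 0.088 0.895] c [0.571 0.08  0.104] angle 0.46183036916452036 dir 0.19939624382787452 4029
((0.004819311201572418, 0.002168305218219757), (0.23087665438652039, 0.16069558262825012), 89.39038848876953) [[-0.074 -0.096]
 [ 0.082  0.112]]
[-0.077 -0.112] [ 0.526 -0.044  0.139]
[ 0.084 -0.114] [ 0.668 -0.017  0.067]
[0.086 0.117] [0.624 0.21  0.066]
[-0.074  0.118] [0.483 0.183 0.137]
yaw 0.19939624382787452
```

```bash
cat >> h.py <<'E'
def case2w(P,cx,cy,yaw):
    c,s=np.cos(yaw),np.sin(yaw); P=np.atleast_2d(P).astype(float)
    return np.c_[cx+c*P[:,0]-s*P[:,1],cy+s*P[:,0]+c*P[:,1],P[:,2]]
def lidpts(P,th): # P in lid-shut case coords
    P=np.atleast_2d(P).astype(float); d=P-np.array([.079,0,.062]); c,s=np.cos(th),np.sin(th)
    # raise: front (negative x) goes up
    return np.c_[c*d[:,0]+s*d[:,2],d[:,1],-s*d[:,0]+c*d[:,2]]+np.array([.079,0,.062])
E
python3 - <<'E'
from h import *
np.set_printoptions(precision=4,suppress=True,linewidth=200)
p=np.load("top0.npz"); w=cloud(p)
n=np.array([.437,.088,.895]);n/=np.linalg.norm(n)
c=np.array([.571,.08,.104])
m=(np.abs((w-c)@n)<.006).astype(np.uint8); m[:165]=0;m[262:]=0;m[:,:185]=0;m[:,302:]=0
m=cv2.morphologyEx(m,cv2.MORPH_CLOSE,np.ones((9,9)));m=cv2.morphologyEx(m,cv2.MORPH_OPEN,np.ones((25,25)))
cn=max(cv2.findContours(m,0,2)[0],key=cv2.contourArea)
# intersect rays with plane
K=p["camera_matrix"];T=p["cam_to_world"]
uv=cn[:,0].astype(float);d=np.c_[(uv[:,0]-K[0,2])/K[0,0],-(uv[:,1]-K[1,2])/K[1,1],-np.ones(len(uv))]@T[:3,:3].T
o=T[:3,3];X=o+d*(((c-o)@n)/(d@n))[:,None]
f0=np.cross([0,1,0],n);f0/=np.linalg.norm(f0);g=np.cross(n,f0)
st=np.c_[(X-c)@f0,(X-c)@g].astype(np.float32)
r=cv2.minAreaRect(st);print(r)
C=c+r[0][0]*f0+r[0][1]*g;print("lid centre",C)
b=cv2.boxPoints(r);W=c+b[:,:1]*f0+b[:,1:]*g;print(W)
e=[(W[i]-W[(i+1)%4]) for i in range(4)]
print([ (np.linalg.norm(x),np.degrees(np.arctan2(x[1],x[0]))) for x in e])
E
```

```text
((0.002662673592567444, -0.0027234703302383423), (0.1622755080461502, 0.2006145417690277), 5.9363813400268555)
lid centre [0.5735 0.0773 0.103 ]
[[ 0.4881  0.1683  0.1358]
 [ 0.5145 -0.0305  0.1425]
 [ 0.6589 -0.0137  0.0703]
 [ 0.6325  0.185   0.0636]]
[(np.float64(0.2006145482568274), np.float64(97.55159858657188)), (np.float64(0.16227550815233446), np.float64(-173.3955258980011)), (np.float64(0.2006145482568274), np.float64(-82.44840141342812)), (np.float64(0.16227550815233446), np.float64(6.604474101998897))]
```

```bash
python3 - <<'E'
from h import *
from scipy.optimize import least_squares
np.set_printoptions(precision=4,suppress=True,linewidth=200)
p=np.load("top0.npz");s=np.load("side0.npz")
L=np.array([[.079,.097,.068],[.079,-.097,.068],[-.075,-.097,.068],[-.075,.097,.068]])
P=np.array([[202.9,184.3],[280,170.6],[290.9,224.9],[207.1,239.1]])
# side lid corners from side0c (4.5,220,130): front-left(238,157) front-right(285,300)? back right(492,362)
S=np.array([[492/4.5+220,362/4.5+130],[282/4.5+220,297/4.5+130],[238/4.5+220,158/4.5+130]])
def res(x,full=True):
    W=case2w(lidpts(L,x[3]),*x[:3])
    a=(proj(p,W)-P).ravel(); b=(proj(s,W[1:])-S).ravel()
    return np.r_[a,b] if full else a
for f in(True,False):
    r=least_squares(lambda x:res(x,f),[.57,.08,.17,.46],loss="soft_l1");print(r.x,res(r.x,f))
    if not f: xb=r.x
    else: xa=r.x
x=xa
for img,q,off,fx,nm in((p["pixels"],p,(100,140,320,300),3.5,"t"),(s["pixels"],s,(220,130,380,260),4.5,"s")):
    im=cv2.resize(img[off[1]:off[3],off[0]:off[2]],None,fx=fx,fy=fx,interpolation=2)
    def dr(W,col,closed=True):
        uv=((proj(q,W)+.5-np.array(off[:2]))*fx).astype(int);cv2.polylines(im,[uv.reshape(-1,1,2)],closed,col,1)
    dr(case2w(lidpts(L,x[3]),*x[:3]),(0,255,0))
    B=np.array([[.075,.095,0],[.075,-.095,0],[-.075,-.095,0],[-.075,.095,0]])
    dr(case2w(B,*x[:3]),(0,0,255));B[:,2]=.06;dr(case2w(B,*x[:3]),(255,0,255))
    for a,b in(((-.083,.018,.085),(-.083,-.018,.085)),((.018,.103,.085),(-.018,.103,.085)),((.018,-.103,.085),(-.018,-.103,.085))): dr(case2w([a,b],*x[:3]),(0,255,255),False)
    cv2.imwrite(f"pics/fit_{nm}.png",im)
E
```

```text
[0.5601 0.0785 0.1908 0.434 ] [-1.0188 -0.7695  0.3855 -1.1566  0.5363 -1.0888 -0.3742  0.1707 -0.4603  2.1643 -2.946  -1.7841 -2.1685  0.5538]
[0.5579 0.0781 0.1837 0.4467] [-0.6823 -0.2062  0.827  -0.0511  0.5395 -0.2215 -0.6368  0.4704]
```

```bash
sleep 0
```

```text
(no output)
```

View pics/fit_t.png

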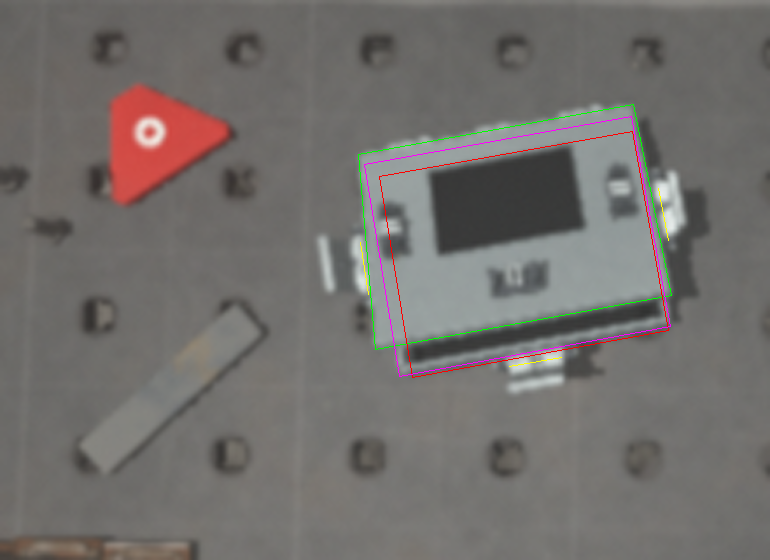

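View pics/fit_s.png

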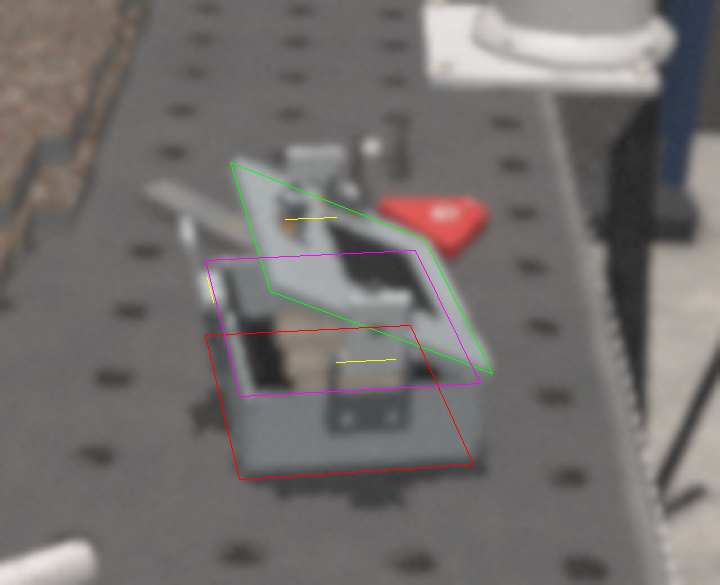

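```bash
python3 - <<'E'
from h import *
np.set_printoptions(precision=4,suppress=True,linewidth=200)
for nm in("top0","side0"):
    p=np.load(nm+".npz"); w=cloud(p).reshape(-1,3); w=w[np.isfinite(w[:,0])]
    cx,cy,yaw=.561,.0785,.187
    c,s=np.cos(yaw),np.sin(yaw); d=w[:,:2]-[cx,cy]
    q=np.c_[c*d[:,0]+s*d[:,1],-s*d[:,0]+c*d[:,1],w[:,2]]
    print(nm)
    for n,m in(("front",(abs(q[:,1])<.04)&(q[:,0]<-.079)&(q[:,0]>-.15)),("left",(abs(q[:,0])<.035)&(q[:,1]>.1)&(q[:,1]<.17)),("right",(abs(q[:,0])<.035)&(q[:,1]<-.1)&(q[:,1]>-.17))):
        k=q[m&(q[:,2]>.065)&(q[:,2]<.2)]; k=k[np.argsort(k[:,2])]; print(n,len(k)); 
        if len(k): print(k[:: max(1,len(k)//14)])
    k=q[(q[:,2]>.03)&(q[:,2]<.06)&(abs(q[:,1])<.12)&(q[:,0]>-.1)&(q[:,0]<.1)];print("wall",np.percentile(k,[1,50,99],axis=0) if len(k) else 0)
E
```

```text
top0
front 169
[[-0.0803  0.0202  0.0761]
 [-0.0814 -0.0115  0.0856]
 [-0.0817 -0.0259  0.0865]
 [-0.0857 -0.0085  0.0873]
 [-0.0866 -0.0131  0.0883]
 [-0.0804  0.0215  0.0889]
 [-0.0801  0.0237  0.0907]
 [-0.08    0.0115  0.0949]
 [-0.0915  0.001   0.1038]
 [-0.0831 -0.0033  0.1112]
 [-0.1019  0.0085  0.1211]
 [-0.1004 -0.0082  0.1274]
 [-0.0978 -0.0064  0.1282]
 [-0.0985  0.0027  0.1295]
 [-0.0987 -0.0111  0.1325]]
left 216
[[-0.0164  0.1097  0.0835]
 [-0.0143  0.109   0.0858]
 [ 0.0146  0.109   0.0868]
 [ 0.0038  0.1033  0.088 ]
 [ 0.0182  0.1032  0.0889]
 [ 0.0008  0.101   0.0901]
 [ 0.0121  0.1109  0.0911]
 [-0.0076  0.1106  0.0968]
 [ 0.0112  0.1132  0.1046]
 [ 0.0013  0.1137  0.1103]
 [ 0.0153  0.1154  0.1143]
 [ 0.0125  0.1167  0.1214]
 [-0.0113  0.1169  0.1276]
 [-0.0133  0.1193  0.129 ]
 [ 0.0075  0.1203  0.1304]]
right 144
[[ 0.0242 -0.1001  0.0822]
 [ 0.0272 -0.1078  0.0861]
 [ 0.0109 -0.1024  0.0872]
 [ 0.0135 -0.1005  0.0879]
 [ 0.0225 -0.1045  0.0886]
 [ 0.0153 -0.1032  0.0891]
 [-0.0146 -0.1074  0.0896]
 [-0.0068 -0.104   0.0904]
 [-0.0078 -0.1086  0.0916]
 [ 0.0029 -
[... 930 characters left out ...]
0.1179]
 [-0.002   0.1178  0.12  ]
 [-0.0089  0.1144  0.1217]
 [ 0.0013  0.1189  0.1229]
 [ 0.0046  0.1201  0.1256]
 [-0.0116  0.1185  0.1269]
 [ 0.0144  0.1215  0.1281]
 [ 0.0164  0.1156  0.1305]]
right 271
[[-0.0192 -0.1064  0.0651]
 [ 0.0252 -0.1037  0.0798]
 [ 0.0201 -0.113   0.0854]
 [ 0.0268 -0.1069  0.0878]
 [-0.0079 -0.1142  0.0907]
 [-0.0029 -0.1161  0.0946]
 [ 0.0091 -0.1092  0.0993]
 [ 0.0057 -0.1115  0.1038]
 [-0.003  -0.1129  0.1081]
 [ 0.0134 -0.1119  0.1127]
 [ 0.0022 -0.1123  0.1166]
 [ 0.0187 -0.1102  0.1207]
 [ 0.0071 -0.1126  0.1255]
 [ 0.0154 -0.1103  0.1299]
 [ 0.0179 -0.1107  0.133 ]]
wall [[-0.0833 -0.107   0.0305]
 [-0.0172 -0.0906  0.0437]
 [ 0.0759  0.0957  0.0598]]
```

```bash
cat >> h.py <<'E'
from scipy.spatial.transform import Rotation as R
CASE=(.563,.0785,.187)
def C(x,y,z): return case2w([[x,y,z]],*CASE)[0]
E
python3 - <<'E'
from h import *
from station import bot
np.set_printoptions(precision=4,suppress=True,linewidth=200)
s=bot.state(); M=R.from_rotvec(s["tcp_rot"]).as_matrix(); print(M, s["ee_pos"])
print("lid pad shut",C(-.026,.045,.068), "pad at lid .44", case2w(lidpts([[-.026,.045,.068]],.44),*CASE))
for n,x,y in(("f",-.083,0),("l",0,.103),("r",0,-.103)): print(n,C(x,y,.085))
for n,ax in(("y",1),("z",2)): print(n,np.degrees(np.arctan2(M[1,ax],M[0,ax])))
E
```

```text
[[ 0.      0.224  -0.9746]
 [ 0.     -0.9746 -0.224 ]
 [-1.     -0.     -0.    ]] [ 0.1456 -0.6335  0.2186]
lid pad shut [0.5291 0.1179 0.068 ] pad at lid .44 [[0.5414 0.1202 0.1122]]
f [0.4814 0.0631 0.085 ]
l [0.5439 0.1797 0.085 ]
r [ 0.5821 -0.0227  0.085 ]
y -77.05784732623904
z -167.05784735709466
```

Request:
jog_arm(
  plan=[
    [[2.2,0,0,0,0,0,0],[0,0,0,-0.02,-0.033,-0.051,0],[0,0,0,0,-0.033,-0.051,0],[0,0,0,0,-0.033,-0.051,0],[0,0,0,0,-0.033,-0.051,0],[0,0,0,0,-0.033,-0.051,0],[0,0,0,0,-0.033,-0.051,0],[0,0,0,0,-0.033,-0.051,0],[0,0,0,0,-0.033,-0.051,0]],
  ],
)

```text
t: 2.12
ee_pos: [0.4975, -0.2977, 0.2385]
tcp_rot: [2.124, 0.197, -2.123]
contact_force: [-0.0, -0.5, -0.1]
opening: 0.0078
```

Request:
jog_arm(
  plan=[
    [[0,0,0,0,-0.05,-0.0145,0],[0,0,0,0,-0.05,-0.0145,0],[0,0,0,0,-0.05,-0.0145,0],[0,0,0,0,-0.05,-0.0145,0],[0,0,0,0,-0.05,-0.0145,0],[0,0,0,0,-0.05,-0.0145,0],[0,0,0,0,-0.05,-0.0145,0],[0,0,0,0.028,-0.052,-0.0155,0],[0,0,0,0.03,0,0,0],[0,0,0,0,0,0,0]],
  ],
)

```text
t: 3.38
ee_pos: [0.5345, 0.1177, 0.1783]
tcp_rot: [2.117, 0.198, -2.128]
contact_force: [-0.0, -0.5, -0.0]
opening: 0.0004
```

```bash
python3 - <<'E'
from h import *
from station import bot
s=bot.state(); M=R.from_rotvec(s["tcp_rot"]).as_matrix(); print(M.round(3), s["ee_pos"],s["joint_pos"],s["contact_force"])
for n in("top","side"):
    p=bot.capture(n); a=p["pixels"]
    a=a[140:300,100:320] if n=="top" else a[100:260,200:420]
    cv2.imwrite(f"pics/{n}1.png",cv2.resize(a,None,fx=3.5,fy=3.5,interpolation=2))
E
```

```text
[[-0.005  0.187 -0.982]
 [-0.002 -0.982 -0.187]
 [-1.     0.001  0.005]] [0.53452735 0.11765493 0.17833342] [-0.17177955  0.50528946 -0.12791167  1.76973226  0.08052211  0.877107
 -1.71892294] [-0.04604173 -0.45660693 -0.02336787]
```

View pics/side1.png

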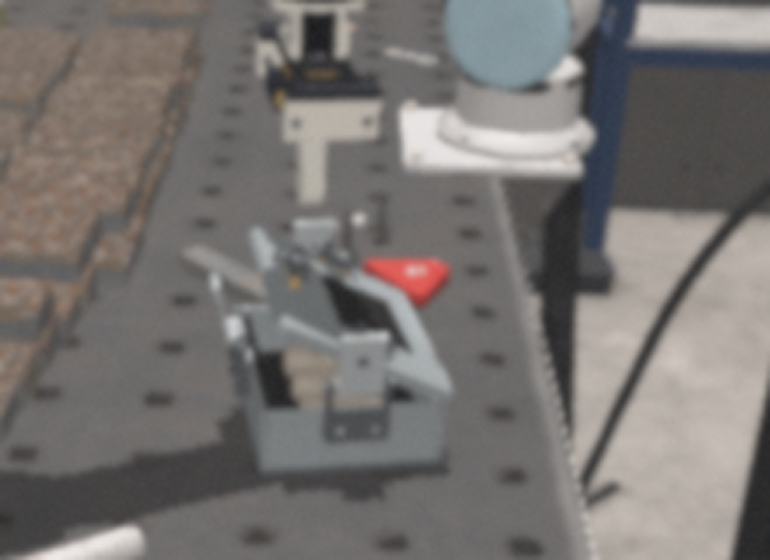

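View pics/top1.png

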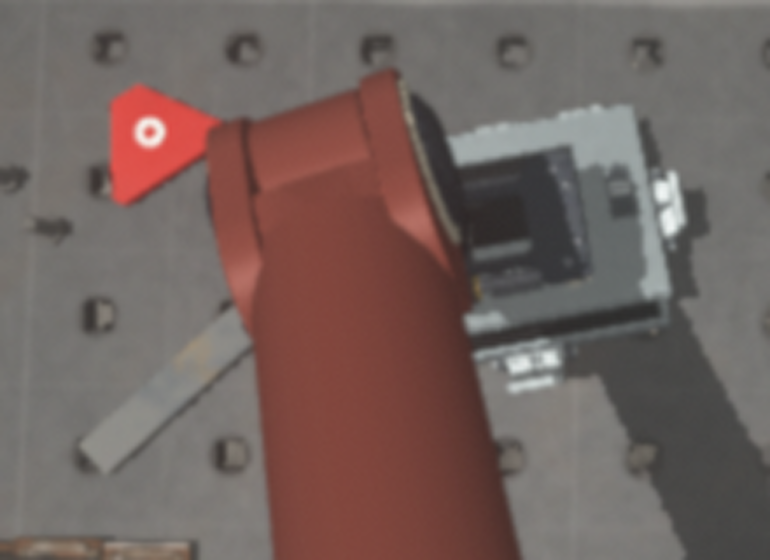

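Request:
jog_arm(
  plan=[
    [[0,0,0,0.03,0.004,0,0],[0,0,0,0.028,0,0,0],[0,0,0,0.004,0,0,0],[0,0,0,0.003,0,0,0],[0,0,0,0.003,0,0,0],[0,0,0,0.003,0,0,0]],
  ],
)

```text
t: 4.22
ee_pos: [0.5374, 0.1138, 0.1101]
tcp_rot: [2.125, 0.199, -2.122]
contact_force: [-0.6, -1.1, 4.6]
opening: 0.0005
```

Request:
jog_arm(
  plan=[
    [[0,0,0,0.004,0,0.001,0],[0,0,0,0.004,0,0.001,0],[0,0,0,0.004,0,0.001,0],[0,0,0,0.004,0,0.001,0],[0,0,0,0.004,0,0.001,0],[0,0,0,0.004,0,0.001,0],[0,0,0,0.004,0,0.001,0],[0,0,0,0.004,0,0.001,0]],
  ],
)

```text
t: 5.22
ee_pos: [0.5293, 0.1125, 0.077]
tcp_rot: [2.124, 0.2, -2.123]
contact_force: [-1.7, -0.9, 1.6]
opening: 0.0004
```

Request:
jog_arm(
  plan=[
    [[0,0,0,0.003,0,0,0],[0,0,0,0.002,0,0,0],[0,0,0,0.002,0,0,0],[0,0,0,0.001,0,0,0]],
  ],
)

```text
t: 5.72
ee_pos: [0.5287, 0.1123, 0.0692]
tcp_rot: [2.122, 0.2, -2.124]
contact_force: [-3.9, 0.0, 6.1]
opening: 0.0004
```

Request:
jog_arm(
  plan=[
    [[0,0,0,0.001,0,0,0],[0,0,0,0.001,0,0,0],[0,0,0,0,0,0,0]],
  ],
)

```text
t: 6.1
ee_pos: [0.5287, 0.1123, 0.068]
tcp_rot: [2.122, 0.2, -2.124]
contact_force: [-3.8, -1.2, 8.5]
opening: 0.0004
```

Request:
jog_arm(
  plan=[
    [[0,0,0,0.001,0,0,0],[0,0,0,0,0,0,0]],
  ],
)

```text
t: 6.35
ee_pos: [0.5286, 0.1124, 0.0675]
tcp_rot: [2.122, 0.2, -2.124]
contact_force: [-4.7, -0.9, 11.4]
opening: 0.0004
```

Request:
jog_arm(
  plan=[
    [[0,0,0,-0.04,0,0,0],[0,0,0,-0.045,0,0,0],[0,0,0,0,0.02,0.046,0],[0,0,0,0,0.02,0.046,0],[0,0,0,0,0,0,0]],
  ],
)

```text
t: 6.98
ee_pos: [0.4436, 0.0535, 0.1512]
tcp_rot: [2.123, 0.195, -2.126]
contact_force: [0.4, 0.4, 0.2]
opening: 0.0004
```

```bash
python3 - <<'E'
from h import *
from station import bot
s=bot.state();print(s["t"],s["ee_pos"],s["contact_force"])
for n in("top","side"):
    p=bot.capture(n); np.savez(n+"2.npz",**{k:p[k] for k in("pixels","z_map","camera_matrix","cam_to_world")});a=p["pixels"]
    a=a[140:300,100:320] if n=="top" else a[130:260,220:380]
    cv2.imwrite(f"pics/{n}2.png",cv2.resize(a,None,fx=3.5 if n=="top" else 4.5,fy=3.5 if n=="top" else 4.5,interpolation=2))
E
```

```text
6.975 [0.44359315 0.05348524 0.15116159] [0.37972489 0.38647722 0.21347884]
```

View pics/side2.png

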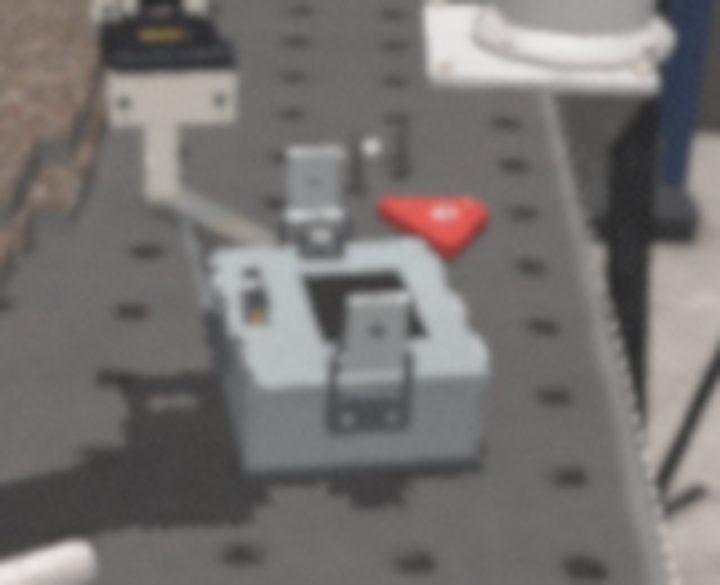

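View pics/top2.png

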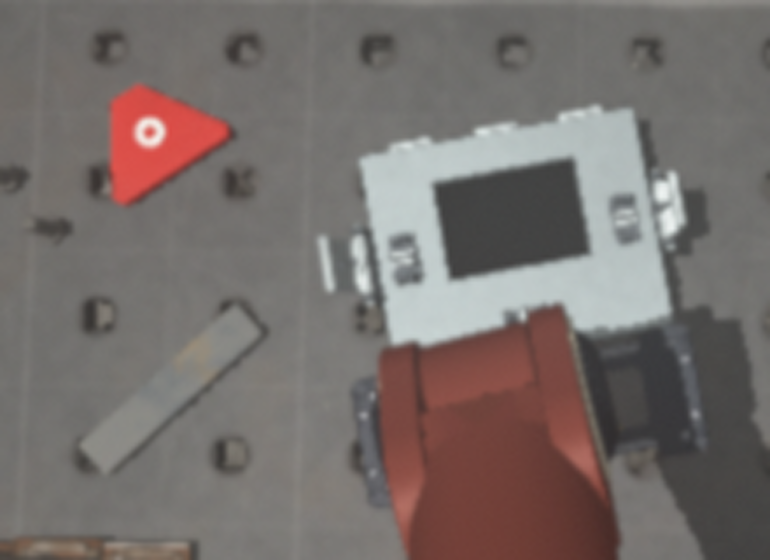

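The lid is shut and all three clips still stand. Next I refine the pose and lid angle from this picture.

```bash
python3 - <<'E'
from h import *
from scipy.optimize import least_squares
np.set_printoptions(precision=4,suppress=True,linewidth=200)
p=np.load("top2.npz");s=np.load("side2.npz")
for nm,pp in(("top",p),("side",s)):
    w=cloud(pp).reshape(-1,3);w=w[np.isfinite(w[:,0])]
    q=(w-np.r_[C(0,0,0)]); c,sn=np.cos(.187),np.sin(.187)
    q=np.c_[c*q[:,0]+sn*q[:,1],-sn*q[:,0]+c*q[:,1],w[:,2]]
    k=q[(abs(q[:,1])<.05)&(q[:,0]>-.03)&(q[:,0]<.07)&(q[:,2]>.055)&(q[:,2]<.09)]
    k2=k[(abs(k[:,0]-.02)>.05)|(abs(k[:,1])>.035)] if 0 else k
    A=np.c_[k[:,0],k[:,1],np.ones(len(k))];r=np.linalg.lstsq(A,k[:,2],rcond=None)[0];print(nm,len(k),r)
    k=q[(q[:,2]>.064)&(q[:,2]<.072)&(abs(q[:,0])<.12)&(abs(q[:,1])<.12)];print("extent",np.percentile(k,[.3,99.7],axis=0))
    for n,m in(("front",(abs(q[:,1])<.02)&(abs(q[:,0]+.057)<.014)),("left",(abs(q[:,0])<.02)&(abs(q[:,1]-.077)<.014)),("right",(abs(q[:,0])<.02)&(abs(q[:,1]+.077)<.014))):
        k=q[m&(q[:,2]<.12)&(q[:,2]>.05)]; print(n,len(k),np.percentile(k[:,2],[5,50,80,90,95,99]) if len(k) else 0)
L=np.array([[.079,.097,.068],[.079,-.097,.068],[-.075,-.097,.068]])
P=np.array([[360,157],[632,109],[672,323]])/3.5+[100,140]
r=least_squares(lambda x:(proj(p,case2w(L,*x))-P).ravel(),CASE);print(r.x,r.fun)
E
```

```text
top 1679 [ 0.0046 -0.0017  0.0677]
extent [[-0.0744 -0.0964  0.064 ]
 [ 0.0816  0.0965  0.0718]]
front 62 [0.0644 0.0761 0.0812 0.0883 0.0905 0.094 ]
left 192 [0.0647 0.0721 0.0818 0.0851 0.0872 0.0908]
right 189 [0.0648 0.0695 0.0784 0.0816 0.0831 0.0854]
side 376 [0.005  0.0021 0.0683]
extent [[-0.0832 -0.1055  0.0643]
 [ 0.0823  0.1003  0.0712]]
front 100 [0.0664 0.078  0.0878 0.0894 0.0903 0.0927]
left 88 [0.0663 0.074  0.0814 0.0853 0.0878 0.0898]
right 21 [0.0665 0.0686 0.0804 0.0836 0.0837 0.0844]
[0.5594 0.0779 0.1905] [-0.5883 -0.0852  0.2675 -0.4539  0.3199  0.5134]
```

Request:
jog_arm(
  plan=[
    [[0,0,0,0.028,-0.002,0,0],[0,0,0,0,0,-0.008,0],[0,0,0,0,0,-0.007,0],[0,0,0,-0.0025,0,-0.008,0],[0,0,0,-0.001,0,-0.008,0],[0,0,0,0.001,0,-0.008,0],[0,0,0,0,0,0,0]],
  ],
)

```text
t: 7.95
ee_pos: [0.4852, 0.0653, 0.1258]
tcp_rot: [2.125, 0.2, -2.122]
contact_force: [0.0, 0.9, 0.1]
opening: 0.0009
```

```bash
cat > peek.py <<'E'
import sys
from h import *
from station import bot
s=bot.state();print(s["t"],s["ee_pos"],s["contact_force"])
p=bot.capture("side");a=p["pixels"][130:260,220:380]
cv2.imwrite(f"pics/{sys.argv[1]}.png",cv2.resize(a,None,fx=4.5,fy=4.5,interpolation=2))
E
python3 peek.py a1
```

```text
7.95 [0.48518744 0.06530248 0.12581555] [0.04983564 0.87667322 0.11765617]
```

View pics/a1.png

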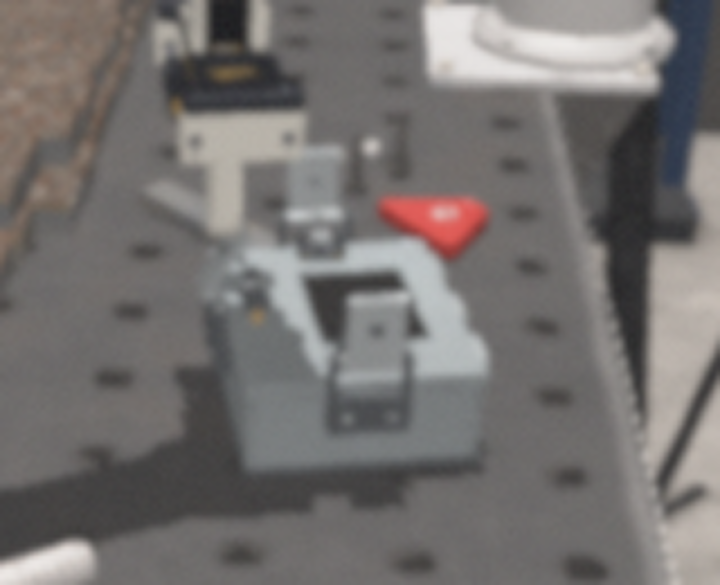

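Request:
jog_arm(
  plan=[
    [[0,0,0,0.0025,0,-0.005,0],[0,0,0,0.004,0,-0.007,0],[0,0,0,0.0025,0,-0.0035,0],[0,0,0,0.0025,0,-0.003,0]],
  ],
)

```text
t: 8.5
ee_pos: [0.5024, 0.0686, 0.1139]
tcp_rot: [2.123, 0.2, -2.124]
contact_force: [-0.8, -0.4, 0.8]
opening: 0.0003
```

Request:
jog_arm(
  plan=[
    [[0,0,0,0.0015,0,-0.0015,0],[0,0,0,0.0015,0,-0.0015,0],[0,0,0,0,0,0,0]],
  ],
)

```text
t: 8.88
ee_pos: [0.5052, 0.0691, 0.1111]
tcp_rot: [2.123, 0.2, -2.123]
contact_force: [-1.0, -0.4, 0.8]
opening: 0.0002
```

Request:
jog_arm(
  plan=[
    [[0,0,0,0.0015,0,-0.0012,0],[0,0,0,0.0015,0,-0.0012,0],[0,0,0,0,0,0,0]],
  ],
)

```text
t: 9.25
ee_pos: [0.5072, 0.0695, 0.1081]
tcp_rot: [2.122, 0.2, -2.124]
contact_force: [-1.4, -0.1, 1.6]
opening: 0.0006
```

Request:
jog_arm(
  plan=[
    [[0,0,0,0.001,0,-0.0007,0],[0,0,0,0.001,0,-0.0007,0],[0,0,0,0,0,0,0]],
  ],
)

```text
t: 9.62
ee_pos: [0.5087, 0.0698, 0.1061]
tcp_rot: [2.123, 0.2, -2.124]
contact_force: [-2.3, -0.1, 0.5]
opening: 0.0007
```

Request:
jog_arm(
  plan=[
    [[0,0,0,0.001,0,-0.0005,0],[0,0,0,0.001,0,-0.0005,0],[0,0,0,0,0,0,0]],
  ],
)

```text
t: 10.0
ee_pos: [0.5106, 0.0701, 0.1041]
tcp_rot: [2.125, 0.2, -2.122]
contact_force: [-1.0, -0.1, -0.2]
opening: 0.0004
```

Request:
jog_arm(
  plan=[
    [[0,0,0,0.001,0,-0.0005,0],[0,0,0,0.001,0,-0.0005,0],[0,0,0,0,0,0,0]],
  ],
)

```text
t: 10.38
ee_pos: [0.5117, 0.0703, 0.1023]
tcp_rot: [2.125, 0.2, -2.122]
contact_force: [-0.4, 0.0, 1.1]
opening: 0.0008
```

```bash
python3 peek.py a2
```

```text
10.375 [0.51171973 0.07031938 0.10227239] [-0.38170927  0.02177285  1.10194341]
```

View pics/a2.png

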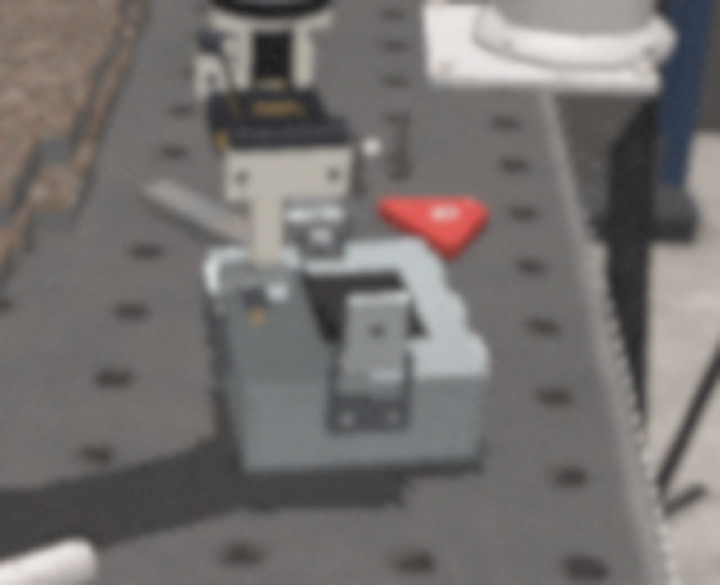

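Request:
jog_arm(
  plan=[
    [[0,0,0,0.001,0,-0.0003,0],[0,0,0,0.001,0,-0.0002,0],[0,0,0,0,0,0,0]],
  ],
)

```text
t: 10.8
ee_pos: [0.5119, 0.0704, 0.1003]
tcp_rot: [2.124, 0.2, -2.122]
contact_force: [0.2, 0.7, -0.1]
opening: 0.0009
```

Request:
jog_arm(
  plan=[
    [[0,0,0,0.001,0,0,0],[0,0,0,0.001,0,0,0],[0,0,0,0,0,0,0]],
  ],
)

```text
t: 11.18
ee_pos: [0.5119, 0.0704, 0.0985]
tcp_rot: [2.124, 0.2, -2.122]
contact_force: [-0.9, -0.4, 4.2]
opening: 0.0008
```

Request:
jog_arm(
  plan=[
    [[0,0,0,0.001,0,0,0],[0,0,0,0,0,0,0]],
  ],
)

```text
t: 11.42
ee_pos: [0.512, 0.0704, 0.098]
tcp_rot: [2.125, 0.2, -2.122]
contact_force: [-0.4, -0.9, 5.7]
opening: 0.0004
```

Request:
jog_arm(
  plan=[
    [[0,0,0,0.001,0,0,0],[0,0,0,0,0,0,0]],
  ],
)

```text
t: 11.68
ee_pos: [0.5122, 0.0705, 0.0975]
tcp_rot: [2.125, 0.2, -2.121]
contact_force: [-0.5, 0.1, 10.0]
opening: 0.0006
```

Request:
jog_arm(
  plan=[
    [[0,0,0,0.001,0,0,0],[0,0,0,0,0,0,0]],
  ],
)

```text
t: 11.92
ee_pos: [0.5125, 0.0706, 0.0965]
tcp_rot: [2.126, 0.2, -2.12]
contact_force: [0.1, 0.3, 9.3]
opening: 0.0002
```

Request:
jog_arm(
  plan=[
    [[0,0,0,0.001,0,0,0],[0,0,0,0,0,0,0]],
  ],
)

```text
t: 12.18
ee_pos: [0.5127, 0.0706, 0.096]
tcp_rot: [2.127, 0.2, -2.12]
contact_force: [-1.4, -0.9, 13.0]
opening: 0.0004
```

Request:
jog_arm(
  plan=[
    [[0,0,0,0.001,0,0,0],[0,0,0,0,0,0,0]],
  ],
)

```text
t: 12.42
ee_pos: [0.513, 0.0706, 0.0955]
tcp_rot: [2.127, 0.2, -2.119]
contact_force: [-1.1, -0.5, 15.5]
opening: 0.0009
```

Request:
jog_arm(
  plan=[
    [[0,0,0,0.001,0,0,0],[0,0,0,0,0,0,0]],
  ],
)

```text
t: 12.68
ee_pos: [0.513, 0.0706, 0.0952]
tcp_rot: [2.128, 0.2, -2.119]
contact_force: [-2.9, 0.1, 19.4]
opening: 0.0003
```

Request:
jog_arm(
  plan=[
    [[0,0,0,0.001,0,0,0],[0,0,0,0,0,0,0]],
  ],
)

```text
t: 12.92
ee_pos: [0.5131, 0.0706, 0.095]
tcp_rot: [2.128, 0.199, -2.118]
contact_force: [-3.8, -0.8, 24.8]
opening: 0.0005
```

Request:
jog_arm(
  plan=[
    [[0,0,0,-0.01,0,0,0],[0,0,0,-0.025,0,0,0],[0,0,0,-0.025,0,0,0],[0,0,0,0,0,0,0]],
  ],
)

```text
t: 13.42
ee_pos: [0.5122, 0.0704, 0.1523]
tcp_rot: [2.126, 0.2, -2.12]
contact_force: [-0.1, 0.1, -1.1]
opening: 0.0006
```

```bash
python3 peek.py a3
```

```text
13.425 [0.51223054 0.07044185 0.15225174] [-0.09769084  0.0987775  -1.05092903]
```

View pics/a3.png

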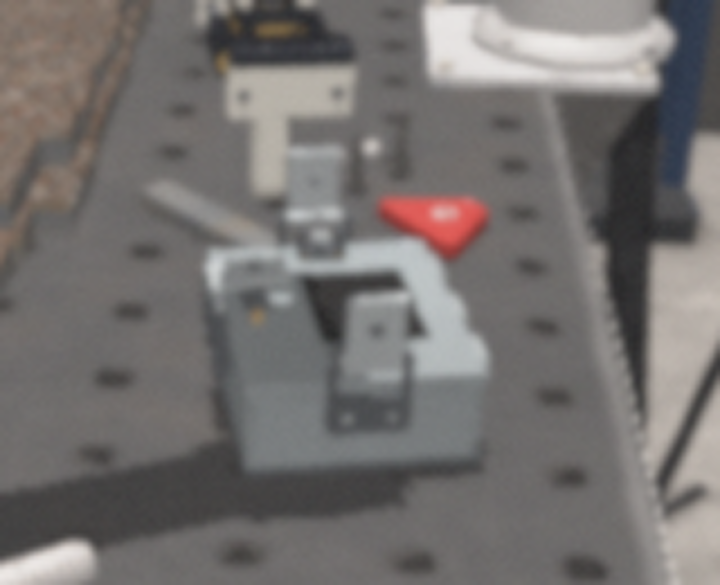

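Request:
jog_arm(
  plan=[
    [[-10,0,0,0,0,0,0],[-10,0,0,0,0,0,0],[-10,0,0,0,0,0,0],[-10,0,0,0,0,0,0],[-10,0,0,0,0,0,0],[-10,0,0,0,0,0,0],[-10,0,0,0,0,0,0],[-10,0,0,0,0,0,0],[-10,0,0,0,0,0,0],[0,0,0,0,0.017,-0.047,0],[0,0,0,0,0.017,-0.047,0],[0,0,0,0,0.017,-0.047,0]],
  ],
)

```text
t: 14.98
ee_pos: [0.5346, 0.219, 0.1493]
tcp_rot: [1.068, 1.294, -1.073]
contact_force: [0.9, -0.7, 0.0]
opening: 0.0001
```

```bash
cat > st.py <<'E'
from h import *
from station import bot
np.set_printoptions(precision=4,suppress=True,linewidth=200)
s=bot.state();M=R.from_rotvec(s["tcp_rot"]).as_matrix()
d=s["ee_pos"][:2]-np.array(CASE[:2]);c,sn=np.cos(CASE[2]),np.sin(CASE[2])
print(s["t"],"case",c*d[0]+sn*d[1],-sn*d[0]+c*d[1],s["ee_pos"][2],"yawerr y",np.degrees(np.arctan2(M[1,1],M[0,1])),M[2],s["contact_force"],s["joint_pos"][6])
E
python3 st.py
```

```text
14.975 case -0.001802939952795353 0.14334176582789926 0.1492888253257165 yawerr y 10.711144481171369 [-1.     -0.0034  0.0005] [ 0.8598 -0.7389  0.0259] -0.6143837548279263
```

Request:
jog_arm(
  plan=[
    [[0,0,0,0.026,0.002,0,0],[0,0,0,0,0,0.008,0],[0,0,0,0,0,0.008,0],[0,0,0,-0.0025,0,0.008,0],[0,0,0,-0.001,0,0.008,0],[0,0,0,0.001,0,0.008,0],[0,0,0,0.002,0,0.006,0],[0,0,0,0.004,0,0.007,0],[0,0,0,0,0,0,0]],
  ],
)

```text
t: 16.1
ee_pos: [0.5472, 0.1655, 0.1212]
tcp_rot: [1.07, 1.291, -1.072]
contact_force: [0.6, 0.7, 0.2]
opening: 0.0002
```

```bash
python3 st.py;python3 peek.py b1
```

```text
16.1 case 0.0006545112780277536 0.08840510726955009 0.121240609536105 yawerr y 10.672670917443359 [-1.     -0.0008  0.0009] [0.5796 0.681  0.2014] -0.5511824988873847
16.1 [0.54720753 0.16548557 0.12124061] [0.5796099  0.68099481 0.20137443]
```

View pics/b1.png

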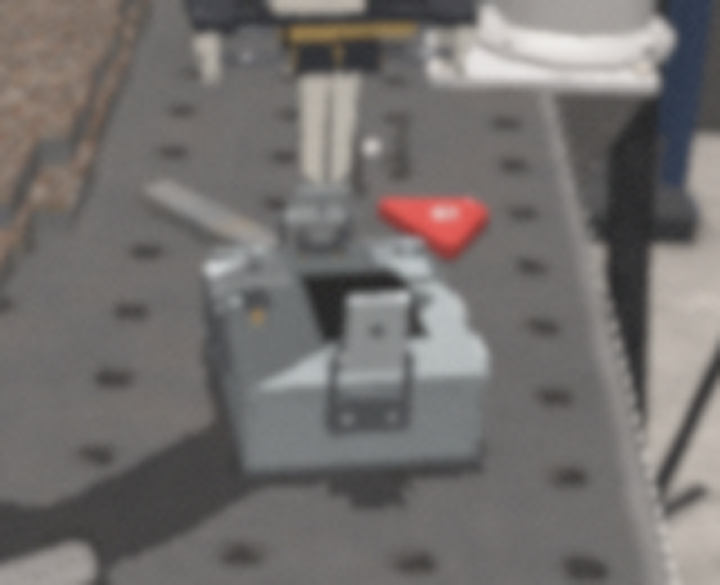

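Request:
jog_arm(
  plan=[
    [[0,0,0,0.0035,0,0.004,0],[0,0,0,0.0035,0,0.004,0],[0,0,0,0.003,0,0.0025,0],[0,0,0,0.003,0,0.0025,0],[0,0,0,0.002,0,0.0015,0],[0,0,0,0.002,0,0.001,0],[0,0,0,0,0,0,0]],
  ],
)

```text
t: 17.02
ee_pos: [0.5499, 0.1509, 0.1046]
tcp_rot: [1.069, 1.292, -1.071]
contact_force: [-0.5, 0.6, 0.1]
opening: 0.0001
```

```bash
python3 st.py
```

```text
17.025 case 0.0006281844987128804 0.07361059866351047 0.10458797003112767 yawerr y 10.730408852505139 [-1.     -0.0005  0.0006] [-0.4682  0.5648  0.0841] -0.5410093713074396
```

Request:
jog_arm(
  plan=[
    [[0,0,0,0.0015,0,0.001,0],[0,0,0,0.0015,0,0.001,0],[0,0,0,0.001,0,0.001,0],[0,0,0,0.001,0,0,0],[0,0,0,0,0,0,0]],
  ],
)

```text
t: 17.65
ee_pos: [0.5504, 0.1491, 0.1]
tcp_rot: [1.07, 1.293, -1.069]
contact_force: [-1.6, 1.9, 2.1]
opening: 0.0003
```

Request:
jog_arm(
  plan=[
    [[0,0,0,0.001,0,0,0],[0,0,0,0,0,0,0]],
  ],
)

```text
t: 17.9
ee_pos: [0.5507, 0.148, 0.0984]
tcp_rot: [1.07, 1.292, -1.07]
contact_force: [-0.2, 0.9, 1.0]
opening: 0.0004
```

Request:
jog_arm(
  plan=[
    [[0,0,0,0.001,0,0.0005,0],[0,0,0,0.001,0,0,0],[0,0,0,0,0,0,0]],
  ],
)

```text
t: 18.27
ee_pos: [0.5508, 0.1471, 0.0964]
tcp_rot: [1.07, 1.291, -1.071]
contact_force: [0.3, 0.4, -0.8]
opening: 0.0004
```

Request:
jog_arm(
  plan=[
    [[0,0,0,0.001,0,0,0],[0,0,0,0,0,0,0]],
  ],
)

```text
t: 18.52
ee_pos: [0.5505, 0.1474, 0.0955]
tcp_rot: [1.07, 1.292, -1.071]
contact_force: [0.5, 0.3, -0.7]
opening: 0.0004
```

Request:
jog_arm(
  plan=[
    [[0,0,0,0.001,0,0,0],[0,0,0,0,0,0,0]],
  ],
)

```text
t: 18.77
ee_pos: [0.5507, 0.1476, 0.0947]
tcp_rot: [1.07, 1.292, -1.07]
contact_force: [-1.2, 0.1, -0.6]
opening: 0.0004
```

Request:
jog_arm(
  plan=[
    [[0,0,0,0.001,0,0,0],[0,0,0,0,0,0,0]],
  ],
)

```text
t: 19.02
ee_pos: [0.5508, 0.1475, 0.0939]
tcp_rot: [1.07, 1.291, -1.07]
contact_force: [-0.5, -1.8, 3.7]
opening: 0.0006
```

```bash
python3 st.py
```

```text
19.025 case 0.0008154644010578173 0.07011616633544597 0.09388478552093285 yawerr y 10.72456211516747 [-1.      0.0001  0.0006] [-0.5046 -1.7714  3.691 ] -0.545070949781546
```

Request:
jog_arm(
  plan=[
    [[0,0,0,0.001,0,0,0],[0,0,0,0.001,0,0,0],[0,0,0,0,0,0,0]],
  ],
)

```text
t: 19.4
ee_pos: [0.5509, 0.1475, 0.0933]
tcp_rot: [1.07, 1.29, -1.07]
contact_force: [-2.2, -2.6, 11.9]
opening: 0.0005
```

Request:
jog_arm(
  plan=[
    [[0,0,0,0.001,0,0,0],[0,0,0,0,0,0,0]],
  ],
)

```text
t: 19.65
ee_pos: [0.5509, 0.1475, 0.0931]
tcp_rot: [1.07, 1.29, -1.07]
contact_force: [-3.7, -3.8, 15.0]
opening: 0.0007
```

Request:
jog_arm(
  plan=[
    [[0,0,0,0.001,0,0,0],[0,0,0,0,0,0,0]],
  ],
)

```text
t: 19.9
ee_pos: [0.5509, 0.1475, 0.0928]
tcp_rot: [1.069, 1.289, -1.07]
contact_force: [-4.5, -4.6, 19.8]
opening: 0.0007
```

Request:
jog_arm(
  plan=[
    [[0,0,0,0.001,0,0,0],[0,0,0,0,0,0,0]],
  ],
)

```text
t: 20.15
ee_pos: [0.5509, 0.1474, 0.0925]
tcp_rot: [1.069, 1.289, -1.07]
contact_force: [-5.8, -4.8, 23.9]
opening: 0.0004
```

Request:
jog_arm(
  plan=[
    [[0,0,0,-0.008,0,0,0],[0,0,0,-0.008,0,0,0],[0,0,0,0,0,0,0]],
  ],
)

```text
t: 20.52
ee_pos: [0.5509, 0.1485, 0.105]
tcp_rot: [1.071, 1.292, -1.069]
contact_force: [1.1, -0.4, -0.2]
opening: 0.0003
```

```bash
python3 peek.py b2
```

```text
20.525 [0.55090844 0.14853568 0.10496825] [ 1.05508944 -0.37277078 -0.16005185]
```

View pics/b2.png

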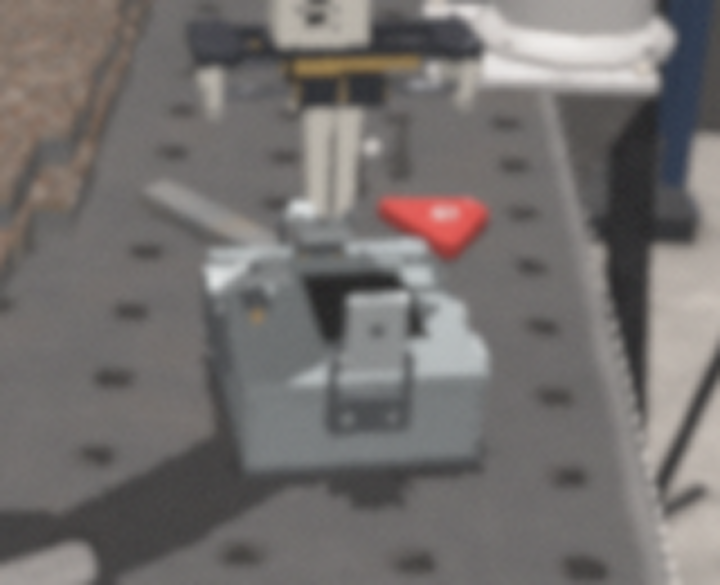

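Request:
jog_arm(
  plan=[
    [[0,0,0,-0.022,0,0,0],[0,0,0,-0.022,0,0,0],[0,0,0,0,0,0,0]],
  ],
)

```text
t: 20.95
ee_pos: [0.5515, 0.1486, 0.1496]
tcp_rot: [1.072, 1.291, -1.068]
contact_force: [-0.4, 0.4, 0.7]
opening: 0.0004
```

```bash
python3 peek.py b3
```

```text
20.95 [0.55148117 0.14864383 0.14955493] [-0.40955529  0.42177818  0.68329565]
```

View pics/b3.png

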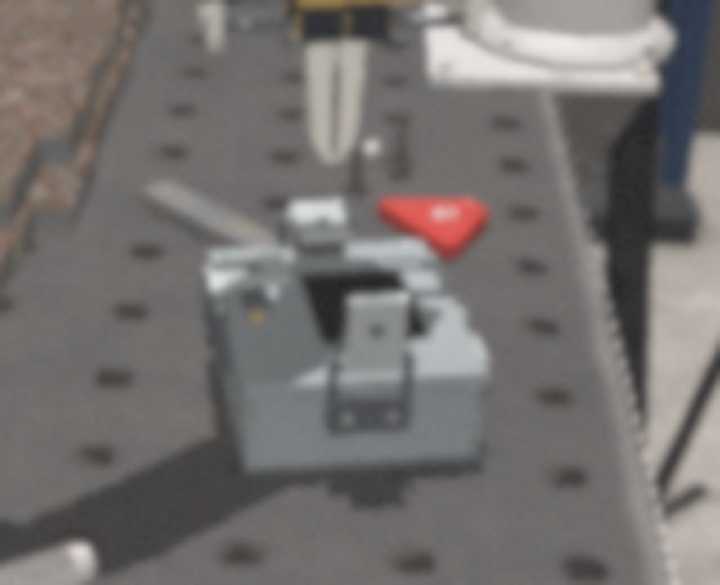

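```bash
cat > dep.py <<'E'
from h import *
from station import bot
np.set_printoptions(precision=3,suppress=True,linewidth=200)
p=bot.capture("side");w=cloud(p).reshape(-1,3);w=w[np.isfinite(w[:,0])]
d=w[:,:2]-np.array(CASE[:2]);c,s=np.cos(CASE[2]),np.sin(CASE[2])
q=np.c_[c*d[:,0]+s*d[:,1],-s*d[:,0]+c*d[:,1],w[:,2]]
for n,a,b in(("front",.083+q[:,0],q[:,1]),("left",.103-q[:,1],q[:,0]),("right",.103+q[:,1],q[:,0])):
    m=(abs(b)<.016)&(a>-.03)&(a<.055)&(q[:,2]<.14)&(q[:,2]>.075)
    k=np.c_[a[m],q[m,2]];k=k[np.argsort(k[:,0])];print(n,len(k),"zmax",k[:,1].max())
    for lo in range(-20,55,8):
        kk=k[(k[:,0]*1000>=lo)&(k[:,0]*1000<lo+8),1]
        if len(kk):print("  a",lo,lo+8,len(kk),np.percentile(kk,[10,50,90]))
E
python3 dep.py
```

```text
front 138 zmax 0.1033253385209778
  a -4 4 20 [0.089 0.096 0.098]
  a 4 12 16 [0.096 0.097 0.098]
  a 12 20 19 [0.081 0.096 0.099]
  a 20 28 33 [0.078 0.087 0.099]
  a 28 36 27 [0.08  0.098 0.1  ]
  a 36 44 16 [0.097 0.1   0.101]
  a 44 52 7 [0.098 0.1   0.102]
left 113 zmax 0.09761679534513157
  a -12 -4 2 [0.095 0.096 0.097]
  a -4 4 11 [0.095 0.096 0.097]
  a 4 12 13 [0.095 0.096 0.097]
  a 12 20 13 [0.094 0.095 0.096]
  a 20 28 25 [0.076 0.094 0.096]
  a 28 36 18 [0.076 0.093 0.095]
  a 36 44 19 [0.088 0.094 0.095]
  a 44 52 12 [0.09  0.092 0.094]
right 219 zmax 0.13479552018322072
  a -20 -12 3 [0.107 0.109 0.129]
  a -12 -4 203 [0.087 0.108 0.129]
  a -4 4 6 [0.086 0.089 0.131]
  a 20 28 5 [0.081 0.082 0.084]
  a 28 36 2 [0.076 0.08  0.084]
```

Both the front and left clips stay down by themselves. The depth shows their faces near level, at about 0.098 and 0.094. Now the right clip, with the same tool orientation.

Request:
jog_arm(
  plan=[
    [[0,0,0,0,0,0.0535,0],[0,0,0,0,0,0.0535,0],[0,0,0,0,0,0.0535,0],[0,0,0,0,0,0.0535,0],[0,0,0,0,0,0,0]],
  ],
)

```text
t: 21.68
ee_pos: [0.5899, -0.0698, 0.1462]
tcp_rot: [1.074, 1.288, -1.082]
contact_force: [-0.3, 0.5, -0.3]
opening: 0.0003
```

```bash
python3 st.py
```

```text
21.675 case -0.001126515497330463 -0.15073763106035354 0.14621153689002073 yawerr y 10.121607056579858 [-1.     -0.0041  0.0031] [-0.2609  0.4968 -0.2836] -0.1285752853329531
```

Request:
jog_arm(
  plan=[
    [[0,0,0,0.024,0.002,0,0],[0,0,0,0,0,-0.012,0],[0,0,0,0,0,-0.01,0],[0,0,0,-0.002,0,-0.008,0],[0,0,0,-0.001,0,-0.008,0],[0,0,0,0,0,-0.008,0],[0,0,0,0.002,0,-0.008,0],[0,0,0,0.004,0,-0.007,0],[0,0,0,0,0,0,0]],
  ],
)

```text
t: 22.8
ee_pos: [0.5808, -0.0007, 0.1215]
tcp_rot: [1.07, 1.294, -1.069]
contact_force: [0.2, -0.6, 1.2]
opening: 0.0003
```

```bash
python3 st.py;python3 peek.py c1
```

```text
22.8 case 0.0027915285490925663 -0.08113189097356567 0.12146487994712372 yawerr y 10.821307352703458 [-1.     -0.0003 -0.0012] [ 0.2405 -0.5912  1.2234] -0.2552090610673028
22.8 [ 0.58082626 -0.00069849  0.12146488] [ 0.24052823 -0.59116888  1.22342757]
```

View pics/c1.png

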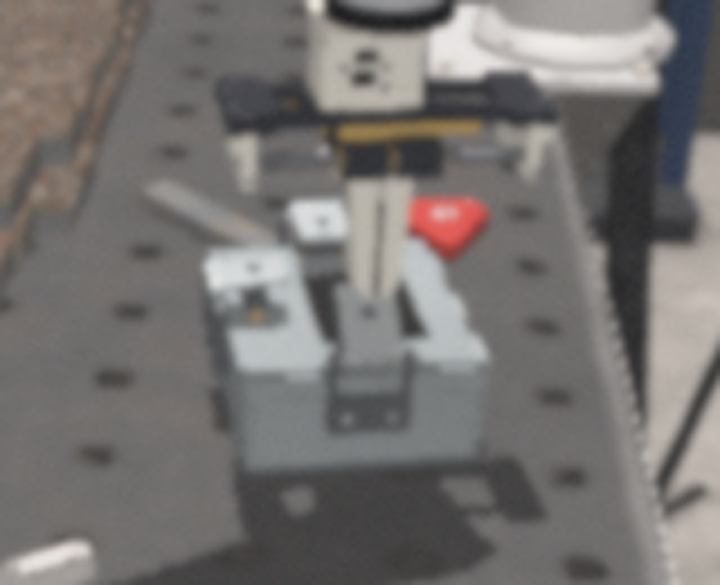

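Request:
jog_arm(
  plan=[
    [[0,0,0,0.004,0,0.001,0],[0,0,0,0.004,0,0,0],[0,0,0,0.003,0,-0.0025,0],[0,0,0,0.003,0,-0.003,0],[0,0,0,0.003,0,-0.003,0],[0,0,0,0.0015,0,-0.002,0],[0,0,0,0,0,0,0]],
  ],
)

```text
t: 23.72
ee_pos: [0.5789, 0.0078, 0.103]
tcp_rot: [1.069, 1.293, -1.07]
contact_force: [0.1, -0.4, 0.8]
opening: 0.0002
```

```bash
python3 st.py
```

```text
23.725 case 0.002491169632288799 -0.07246923088851424 0.10299092758386844 yawerr y 10.768657686147307 [-1.     -0.0009 -0.0005] [ 0.1083 -0.4295  0.8014] -0.2871100288597427
```

Request:
jog_arm(
  plan=[
    [[0,0,0,0.0015,0,-0.001,0],[0,0,0,0.0015,0,-0.001,0],[0,0,0,0.001,0,-0.001,0],[0,0,0,0.001,0,-0.0005,0],[0,0,0,0,0,0,0]],
  ],
)

```text
t: 24.35
ee_pos: [0.5788, 0.011, 0.0982]
tcp_rot: [1.07, 1.292, -1.07]
contact_force: [-0.5, -1.1, 1.0]
opening: 0.0002
```

Request:
jog_arm(
  plan=[
    [[0,0,0,0.001,0,0,0],[0,0,0,0.001,0,0,0],[0,0,0,0,0,0,0]],
  ],
)

```text
t: 24.72
ee_pos: [0.5788, 0.0115, 0.0964]
tcp_rot: [1.07, 1.293, -1.069]
contact_force: [-0.0, 0.4, 2.4]
opening: 0.0002
```

Request:
jog_arm(
  plan=[
    [[0,0,0,0.001,0,0,0],[0,0,0,0,0,0,0]],
  ],
)

```text
t: 24.98
ee_pos: [0.5787, 0.0116, 0.096]
tcp_rot: [1.07, 1.292, -1.069]
contact_force: [-2.6, 0.8, 6.2]
opening: 0.0004
```

Request:
jog_arm(
  plan=[
    [[0,0,0,0.001,0,0,0],[0,0,0,0,0,0,0]],
  ],
)

```text
t: 25.22
ee_pos: [0.5787, 0.0117, 0.0956]
tcp_rot: [1.07, 1.292, -1.069]
contact_force: [-2.8, 0.3, 9.7]
opening: 0.0006
```

Request:
jog_arm(
  plan=[
    [[0,0,0,0.001,0,0,0],[0,0,0,0,0,0,0]],
  ],
)

```text
t: 25.48
ee_pos: [0.5787, 0.012, 0.0949]
tcp_rot: [1.07, 1.292, -1.069]
contact_force: [-2.2, 1.3, 10.5]
opening: 0.0006
```

Request:
jog_arm(
  plan=[
    [[0,0,0,0.001,0,0,0],[0,0,0,0,0,0,0]],
  ],
)

```text
t: 25.72
ee_pos: [0.5786, 0.0125, 0.093]
tcp_rot: [1.071, 1.293, -1.068]
contact_force: [-1.3, 2.7, 4.8]
opening: 0.0006
```

Force dropped with the tool moving on 2 mm: snapping in. A little further, to the stop.

Request:
jog_arm(
  plan=[
    [[0,0,0,0.001,0,0,0],[0,0,0,0,0,0,0]],
  ],
)

```text
t: 25.98
ee_pos: [0.5788, 0.0122, 0.0913]
tcp_rot: [1.071, 1.293, -1.068]
contact_force: [-1.4, 2.8, 2.2]
opening: 0.0004
```

Request:
jog_arm(
  plan=[
    [[0,0,0,0.001,0,0,0],[0,0,0,0.001,0,0,0],[0,0,0,0,0,0,0]],
  ],
)

```text
t: 26.35
ee_pos: [0.5789, 0.0119, 0.0898]
tcp_rot: [1.071, 1.293, -1.068]
contact_force: [-1.7, 4.5, 6.3]
opening: 0.0006
```

Request:
jog_arm(
  plan=[
    [[0,0,0,0.001,0,0,0],[0,0,0,0.001,0,0,0],[0,0,0,0,0,0,0]],
  ],
)

```text
t: 26.72
ee_pos: [0.579, 0.0119, 0.0893]
tcp_rot: [1.071, 1.292, -1.069]
contact_force: [-3.9, 2.7, 14.1]
opening: 0.0008
```

Hard stop felt. Now lift clear and check.

Request:
jog_arm(
  plan=[
    [[0,0,0,-0.01,0,0,0],[0,0,0,-0.03,0,0,0],[0,0,0,-0.05,0,0,0],[0,0,0,-0.03,0,0.05,0],[0,0,0,0,0,0.06,0],[0,0,0,0,0,0.06,0],[0,0,0,0,0,0.06,0],[0,0,0,0,0,0.05,0],[0,0,0,0,0,0,0]],
  ],
)

```text
t: 27.85
ee_pos: [0.6286, -0.2737, 0.2049]
tcp_rot: [1.073, 1.286, -1.085]
contact_force: [-0.4, 0.6, -0.4]
opening: 0.0007
```

```bash
python3 dep.py; python3 peek.py d1; python3 - <<'E'
from h import *
from station import bot
p=bot.capture("top");cv2.imwrite("pics/d2.png",cv2.resize(p["pixels"][140:300,100:420],None,fx=2.5,fy=2.5,interpolation=2))
w=cloud(p).reshape(-1,3);w=w[np.isfinite(w[:,0])]
d=w[:,:2]-np.array(CASE[:2]);c,s=np.cos(CASE[2]),np.sin(CASE[2])
q=np.c_[c*d[:,0]+s*d[:,1],-s*d[:,0]+c*d[:,1],w[:,2]]
k=q[(abs(q[:,1])<.045)&(q[:,0]>-.02)&(q[:,0]<.07)&(q[:,2]>.05)&(q[:,2]<.09)]
print("lid",np.linalg.lstsq(np.c_[k[:,:2],np.ones(len(k))],k[:,2],rcond=None)[0])
E
```

```text
front 134 zmax 0.10225775525969227
  a -4 4 19 [0.089 0.096 0.098]
  a 4 12 13 [0.096 0.097 0.097]
  a 12 20 21 [0.081 0.098 0.099]
  a 20 28 33 [0.079 0.091 0.099]
  a 28 36 25 [0.081 0.097 0.101]
  a 36 44 16 [0.098 0.101 0.102]
  a 44 52 7 [0.098 0.101 0.102]
left 20 zmax 0.0967010496507299
  a -12 -4 1 [0.081 0.081 0.081]
  a -4 4 2 [0.087 0.091 0.095]
  a 12 20 2 [0.079 0.086 0.094]
  a 20 28 6 [0.079 0.091 0.097]
  a 28 36 5 [0.075 0.08  0.095]
  a 36 44 2 [0.088 0.09  0.092]
  a 44 52 2 [0.091 0.092 0.094]
right 118 zmax 0.09788948594975777
  a -4 4 56 [0.085 0.09  0.096]
  a 4 12 13 [0.095 0.095 0.096]
  a 12 20 11 [0.092 0.093 0.094]
  a 20 28 10 [0.079 0.092 0.093]
  a 28 36 9 [0.09  0.09  0.091]
  a 36 44 9 [0.087 0.088 0.089]
  a 44 52 10 [0.085 0.086 0.087]
27.9 [ 0.6292096  -0.26896375  0.20544523] [0.82086545 0.82482173 1.11057139]
lid [0.00020797 0.00158316 0.06819605]
```

View pics/d1.png

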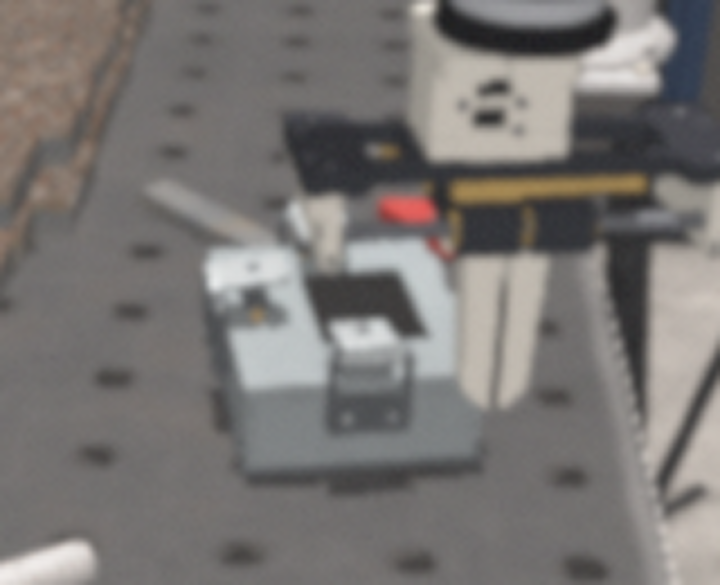

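View pics/d2.png

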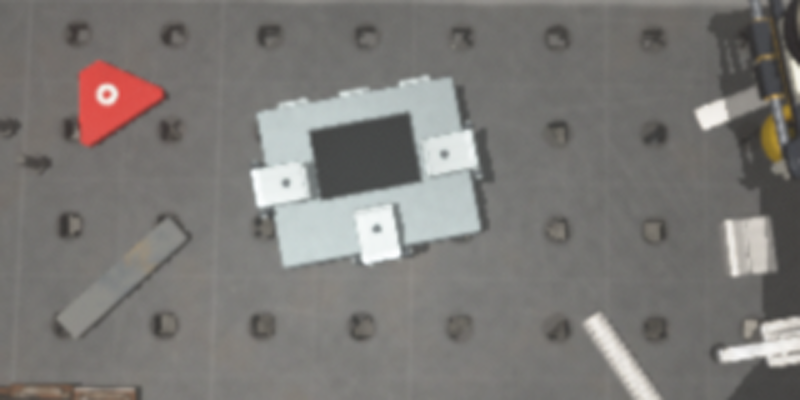

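All three clips lie folded in the top view, at about (280,185), (378,232) and (450,155) in the crop. The lid is flat and the robot is clear, so I hand in.

```bash
python3 - <<'E'
from station import bot
print(bot.close_job())
E
```

```text
the job is handed in; nothing more can be done
None
```

The lid is shut and all three clips are folded down and stay there by themselves; I handed the job in at about 28 s of the 67 s allowed. I closed the lid while all the clips still stood open, then folded and pressed front, left and right in that order. The hand-in reports no verdict, so this rests on my own checks.

| Part | Highest force read at the tool | What the last checks showed |
|---|---|---|
| Lid | 11.4 N | slope about 0.000 rad, upper face at 68 mm |
| Front clip | 24.8 N | folded, tilted slightly up from its hinge |
| Left clip | 23.9 N | folded; I felt no clear drop on this one |
| Right clip | 14.1 N | folded; clear drop in force from 10.5 N as it snapped |

- **Forces:** the values above are vertical readings taken at the end of each step. All are below the 40 N limit, but peaks between readings would not show.
- **Left clip:** it was still down about 7 s after I let go. Most of it was hidden from the side camera in the last depth check, so there I went by the top picture.
- **Other things on the table:** the magnet, bar and vee block look unmoved in the last top picture. I did not measure them, and the tape measure was partly hidden by the gripper.
- **Robot:** it stood clear of the case with only about 1 N of noise on the force reading.

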